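# Set the vacuum pump's flywheel to its timing mark

## Task

The blue vacuum pump is open for service and its flywheel is held by the toggle clamp with the red handle. Swing the handle right over to free the flywheel, turn the flywheel by its rim until the red mark painted across the rim (out of sight in the lower guard at first) stands still at the very top, at the tip of the brass pointer, and then swing the handle back upright so that the clamp snaps over centre and holds the flywheel there. Leave the other things on the bench where they are.

Things in the scene. Friction and masses are not known exactly. Their poses are not given: they have to be found in the camera images.
- pump: Bench vacuum pump, belt off, fixed: grey bedplate 390 x 340 x 15 mm (x -125 to 265, y -125 to 215), blue casing (from y = 75, top z = 190, dome and port to 240), grey motor behind. Origin on the bench straight below the flywheel's middle; x runs level from the flywheel's open front back to the motor, y along the axle towards the casing, z up. All mm below are in this frame.
- flywheel: Plain aluminium disc 180 mm in diameter, flat rim 30 mm wide (y -15 to 15), side faces flat over the outer 25 mm: pinch the rim from both sides or drag it. Origin at its centre, y along the axle, z towards the red mark. Turns either way without end, balanced, about 1.2 kg, bearing drag 0.02 N m: turns at a touch, may run on if let go moving, stays where it stops; held fast by the closed clamp.
- axle (a point): Centre of the flywheel (0, 0, 115), 115 mm above the bench. The rim is open to fingers only at the front, between the flat guard above and the trough below: about 45 to 95 degrees forward of the top, seen from the axle. A gripper gets in there leaning 25 to 40 degrees, its body up and towards -x; pointing straight down it would strike the flat guard.
- guard_edge (a point): Middle of the front edge of the flat yellow guard sheet over the front of the flywheel (-68, 0, 221). The sheet spans x -68 to -16, y -36 to 36, z 220 to 223, with a bracket to the casing at its +y side.
- trough_lip (a point): Middle of the front upper edge of the yellow trough that wraps the flywheel's back and bottom (-103, 0, 101). The trough is 72 mm wide and its side plates (y -36 and 36) reach up only to z = 60, so beside the rim there is 60 mm of free width at -y and 45 mm at +y above them.
- mark (a point): Middle of the red mark, a line 6 mm wide painted straight across the rim, 90 mm from the axle. At the start it is hidden in the trough at the back or bottom, 85 to 161 degrees from the top. Its angle from the top is atan2(x, z) of its offset from the axle in the pump frame, positive at the back; turning the front of the rim down lessens it.
- pointer (a point): Top of the rim at the tip of the brass pointer (0, 0, 205), where the red mark belongs. The pointer is a brass tongue on the rear edge of the flat yellow guard.
- clamp (a joint): Swing of the red handle, rad: 0 = upright at its stop, clamped; grows as it swings away from the flywheel (to -y) up to 1.45 = lying outwards, open. Dead centre at 0.08, stiff from 0 to 0.2 (up to 15 N at the grip); it holds only when past centre, at 0. The arm with the black rubber pad is linked to it, lifts slowly at first and stands 0.85 rad up at the end. Both stay where left.
- clamp_pivot (a point): Hinge of the red handle (33, -89, 231), on a grey pillar beside the flywheel at the pump's -y side. The hinge runs along the pump's x axis. The clamp arm reaches from here over the rim just behind the top, with its pad at (33, 0).
- clamp_grip (a point): Point on the axis of the red handle 72 mm from its hinge, the place to hold it (303 mm above the bench when upright). The round sleeve is 20 mm in diameter and reaches from 36 to 98 mm from the hinge.
- guard_half: Bystander: the taken-off yellow guard arch, 174 x 72 x 72 mm, standing on the bench; origin at the middle of its underside.
- spanner: Bystander: steel spanner 170 mm long lying on the bench beside the pump; origin at its middle, x along it.
- wash_bottle: Bystander: white bottle 90 mm in diameter, 200 mm high; origin at its underside.
- oil_bottle: Bystander: amber oil bottle 68 mm in diameter, 170 mm high; origin at its underside.
- beaker: Bystander: clear beaker 72 mm in diameter, 95 mm high; origin at its underside.
- vial: Bystander: pink sample vial 34 mm in diameter, 65 mm high; origin at its underside.
- tray: Bystander: steel screw tray 120 x 160 x 25 mm; origin at the middle of its underside.

How it is judged:
On the way, in this order (a step that is already met when the one before it is completed fails the run):
1. the clamp handle is swung over (beyond 1.1 rad) and the flywheel is free (value of joint clamp above 1.1 rad), for 0.2 s.
2. with the clamp still open, the red mark stands still at the top, within 5 mm of the pointer (value of joint clamp above 0.9 rad and x of mark in the frame of pump between -0.005 and 0.005 m and z of mark in the frame of pump above 0.19 m and angular speed of flywheel below 0.15 rad/s), for 0.3 s.
At the end, for the whole second after the job is handed in: The red mark is at the top of the rim, within 6 mm of the pointer along the rim, the flywheel is still, and the red handle is back upright against its stop (below 0.05 rad), so that the clamp holds the flywheel (value of joint clamp below 0.05 rad and x of mark in the frame of pump between -0.006 and 0.006 m and z of mark in the frame of pump above 0.19 m and angular speed of flywheel below 0.05 rad/s); the robot touches nothing.
It fails at once if a bystander is pushed more than 30 mm from its place (distance of any of guard_half, spanner, wash_bottle, oil_bottle, beaker, vial, tray from where it was at the start of the episode above 0.03 m).
It also fails if it takes over 67 s, if anything falls off the work surface, if the arm or the gripper's body presses on something with over 40 N, if the wrist force passes 120 N, or if a joint passes its speed limit or range.

## Robot

A 6-joint arm with a two-finger parallel gripper is mounted at the origin on the work surface. World frame = base frame: x ahead of the robot, y to its left, z up, the work surface at z = 0. Lengths are in m, angles in rad, forces in N, time in s.
With the tool pointing down it reaches from about 0.3 to 0.75 m from the base axis. Payload 8.5 kg.
Tool frame: the origin (TCP) lies on the front face of the gripper's body, between the roots of the fingers; the fingertips stand manip.tcp_to_tips ahead of it and the grasp point (between the pads) lies 45 mm ahead of it (manip.tcp_to_tips is the distance from the TCP to the fingertips, in m); z points along the fingers, y is the line along which they close (so a half turn about z gives the same grasp; the last joint's range is limited). The gripper opens to 88 mm and grips with 3 to 60 N. Pads are 18 mm wide; open, the fingers measure 123 mm over their backs; the gripper's body (75 mm by 187 mm) begins 45 mm behind the grasp point.
Start: joints at [1.126, 0.381, 1.297, -0, 1.464, -0.215], TCP at [0.125, 0.536, 0.303] pointing down, gripper open.
Joint ranges: [-3.11, 3.11], [-0.89, 2.33], [0.22, 2.48], [-1.42, 4.56], [0.17, 2.85], [-2.88, 2.88]. Speed limits (rad/s): [2.39, 2.39, 3.14, 3.14, 3.14, 3.14].

## Interface

Orientations are given as a 3x3 rotation matrix whose columns are the frame's x, y, z axes.
In Python, from cell import manip gives the robot as it stands.
- The arm moves only by the tool carry_out, never from a script. Its argument "motion" is a list of rows, each an object of numbers: "tx", "ty", "tz": the shift along the tool's x, y, z in mm; "wx", "wy", "wz": the turn, a rotation vector about the tool's x, y, z in rad. In form: [{"tx": .., "ty": .., "tz": .., "wx": .., "wy": .., "wz": ..}, ...]. A call has 1 to 10 rows; each row shifts and turns the commanded pose from where the row before left it, along the tool's axes as they then stand; what a row does not reach is not made up. A row lasts 1/10 s, in which the tool goes at most 50 mm and 8.59 degrees, less where a joint would pass 70% of its speed; a pose out of reach is approached as far as the arm can. A call with a gripper value outside its range is refused whole. "gripper" is the finger opening in mm, from 0 to 88.1, set as the call begins (left out, the last holds). The fingers move at their own pace and stop on an object; the grip force is fixed at half the most. Time passes only in rows, so rows that do not move let the fingers close. It gives the time, the measured TCP pose, the force, the opening and the grip force at its end, in the units of the state.
- manip.sense(): the state, without advancing time (a new reading comes with each control period).
- manip.get_image(name): name is "scene" or "top"; returns the picture (400x640x3 uint8, red, green, blue); there is no depth.
- manip.camera_model(name): a dict with "mtx" (3x3 intrinsics, pixels), "R" (3x3) and "t" (3): a world point X has camera coordinates R X + t. Camera axes: x right, y down, z forward; pixel columns grow to the right and rows downward; lengths in m; the calibration is good to about 2 mm. A picture is of the moment at which its call begins. camera_model takes no time and is no camera call.
- manip.close_job(): hands the job in; it is judged then, once.
The state is a dict: "t": time; "joint_positions": joint angles; "dq": joint speeds; "joint_torque": joint torques, N m; "ee_pos": TCP position; "tcp_rot": TCP orientation; "contact_force": force on the tool from outside, world axes, zero at the start; "wrist_torque": the same for the moment, N m; "width": finger opening in m; "finger_force": force on a finger pad.
Only numpy, scipy, OpenCV 4.12 (cv2) and the standard library are available. Lean on these libraries where they do the work, as an engineer would, in place of code of your own. Each camera call takes 0.05 s, during which the arm holds its last target. There are 200 camera calls.

## Working session

There is one attempt and no reset: what is moved stays moved. The work goes in short steps, Python scripts to look and compute and a tool call to move; the robot and the scene stay as the last step left them, time stands still between calls to the robot, and variables do not carry over. Pictures are saved under pics/ and viewed, at most 10 in all, crops included, and the job is handed in when it is done.

Besides the shell and the picture viewer there is one more tool, called after "Call:" as name([rows], argument=value, ...), one row to a line, values as JSON. carry_out: Moves the arm, as the interface text tells. Its arguments: {"type":"object","properties":{"motion":{"type":"array"},"gripper":{"type":"number"}},"required":["motion"]}

```bash
mkdir -p pics
python3 - <<'E'
from cell import manip
import cv2,numpy as np
np.set_printoptions(precision=4,suppress=True)
print(manip.tcp_to_tips)
for n in("scene","top"):
    cv2.imwrite(f"pics/{n}0.png",manip.get_image(n)[:,:,::-1]); print(n,manip.camera_model(n))
print(manip.sense())
E
```

```text
0.064
scene {'mtx': array([[394.6888,   0.    , 322.0298],
       [  0.    , 394.6888, 199.0993],
       [  0.    ,   0.    ,   1.    ]]), 'R': array([[-0.7132,  0.7006, -0.0209],
       [ 0.528 ,  0.5174, -0.6734],
       [-0.461 , -0.4914, -0.739 ]]), 't': array([ 0.3958, -0.1455,  1.6578])}
top {'mtx': array([[462.473 ,   0.    , 328.3194],
       [  0.    , 462.473 , 199.5008],
       [  0.    ,   0.    ,   1.    ]]), 'R': array([[-0.0255, -0.9995, -0.02  ],
       [-0.9944,  0.0274, -0.1022],
       [ 0.1027,  0.0172, -0.9946]]), 't': array([0.0196, 0.532 , 1.6772])}
{'t': 0.1, 'joint_positions': array([ 1.1257,  0.3811,  1.2981, -0.    ,  1.4636, -0.2153]), 'dq': array([ 0.0023, -0.0016, -0.0025,  0.0006,  0.0018,  0.001 ]), 'joint_torque': array([  0.0023, -43.8662, -22.4909,   0.0714,   0.0342,  -0.0001]), 'ee_pos': array([0.1252, 0.5354, 0.3022]), 'tcp_rot': array([[-0.9737,  0.2277, -0.0005],
       [ 0.2277,  0.9737, -0.0011],
       [ 0.0002, -0.0012, -1.    ]]), 'contact_force': array([ 0.1965, -0.3423, -0.0021]), 'wrist_torque': array([-0.0492, -0.036 ,  0.0275]), 'finger_force': 0.0, 'width': 0.08827144491967052}
```

View pics/scene0.png

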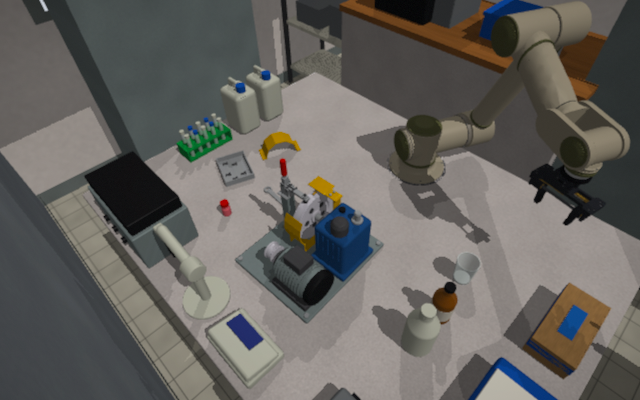

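View pics/top0.png

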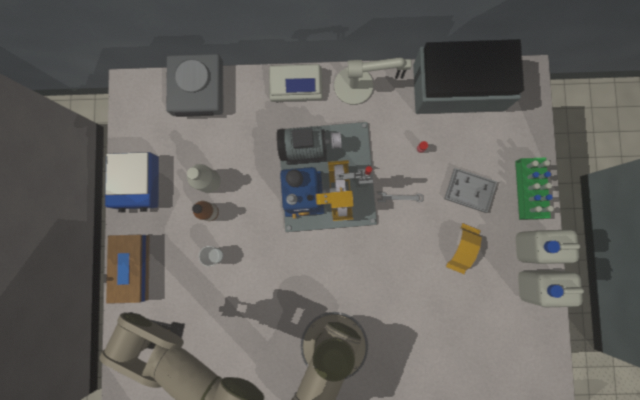

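The scene view shows the pump at about (310,230), with the red handle at (283,168). The top view shows the bedplate corners at about (376,223), (370,122) and (285,231), with the handle at (368,170). I'll zoom in next.

Run:
```python
import cv2,numpy as np
a=cv2.imread("pics/top0.png")[110:240,265:435];b=cv2.imread("pics/scene0.png")[150:320,230:390]
a=cv2.resize(a,(400*170//170,400*130//170),interpolation=cv2.INTER_CUBIC)
a=cv2.resize(cv2.imread("pics/top0.png")[110:240,265:395],(400,400),interpolation=cv2.INTER_CUBIC)
b=cv2.resize(cv2.imread("pics/scene0.png")[150:320,230:390],(400,425),interpolation=cv2.INTER_CUBIC)
o=np.zeros((425,800,3),np.uint8);o[:400,:400]=a;o[:,400:]=b;cv2.imwrite("pics/c0.png",o)
```

```text
(no output)
```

View pics/c0.png

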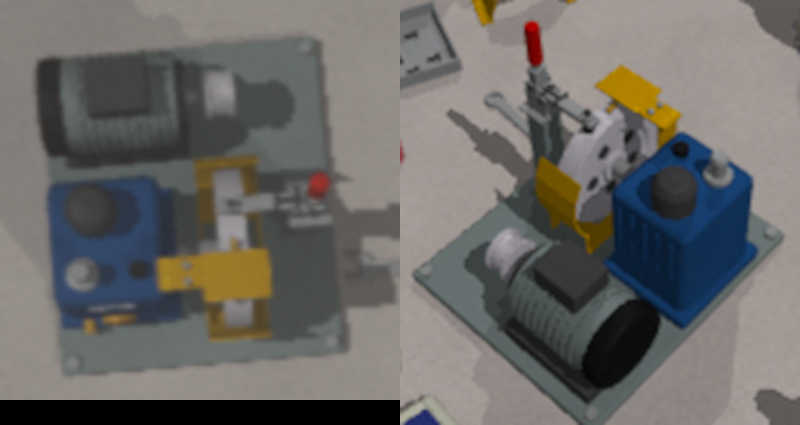

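The crop shows the bedplate corners in the top view at (350,350), (63,376) and (320,37), and the handle tip at (318,182). In the scene view the corners are at (413,272), (593,422) and (783,235), and the handle tip is at (533,25). I'll fit the pump pose from both views.

```bash
cat > h.py <<'E'
from cell import manip
import numpy as np,cv2
from scipy.optimize import least_squares
from scipy.spatial.transform import Rotation as Ro
np.set_printoptions(precision=4,suppress=True)
def proj(n,X):
    c=manip.camera_model(n);p=(c["R"]@np.atleast_2d(X).T).T+c["t"];p=p@c["mtx"].T
    return p[:,:2]/p[:,2:]
E
python3 - <<'E'
from h import *
T=[((-125,-125,15),(350,350)),((-125,215,15),(63,376)),((265,-125,15),(320,37)),((-68,-36,223),(271,296)),((-16,-36,223),(270,250)),((33,-89,329),(318,183))]
S=[((265,-125,15),(413,272)),((265,215,15),(593,422)),((-125,215,15),(783,235)),((33,-89,329),(533,25))]
o={"top":(np.array([p for p,_ in T])/1e3,np.array([q for _,q in T])/3.077+[265,110]),
"scene":(np.array([p for p,_ in S])/1e3,np.array([q for _,q in S])/2.5+[230,150])}
def f(v):
    R=Ro.from_euler('z',v[3]).as_matrix()
    return np.concatenate([(proj(n,P@R.T+v[:3])-q).ravel() for n,(P,q) in o.items()])
r=least_squares(f,[.5,0,0,0],loss='soft_l1');print(r.x,f(r.x).reshape(-1,2))
# handle tip triangulated alone
def g(X):return np.concatenate([(proj(n,X)-q[-1]).ravel() for n,(P,q) in o.items()])
s=least_squares(g,[.5,0,.3]);print(s.x,s.fun)
R=Ro.from_euler('z',r.x[3]).as_matrix();print(R@[.033,-.089,.231]+r.x[:3],R@[-.09,0,.115]+r.x[:3])
E
```

```text
[ 0.5483 -0.0371  0.0017  0.0804] [[  -1.5657    1.3769]
 [  -0.0566    2.7696]
 [  -3.8946    0.1462]
 [   0.2416    1.3754]
 [  -1.2097    0.5186]
 [  -0.2199    0.3744]
 [-158.7619    0.8672]
 [-156.0801    2.5227]
 [-157.3029   -3.4899]
 [-159.5878   -0.6891]]
[0.4341 0.0626 0.3628] [-60.8185  52.1018 -79.4898  -4.5835]
[ 0.5884 -0.1231  0.2327] [ 0.4586 -0.0443  0.1167]
```

Run:
```python
from h import *
T=[((-125,-125,15),(350,350)),((-125,215,15),(63,376)),((265,-125,15),(320,37)),((-68,-36,223),(271,296)),((-16,-36,223),(270,250)),((33,-89,329),(318,183))]
S=[((265,-125,15),(413,272)),((265,215,15),(593,422)),((-125,215,15),(783,235)),((33,-89,329),(533,25))]
o={"top":(np.array([p for p,_ in T])/1e3,np.array([q for _,q in T])/3.077+[265,110]),
"scene":(np.array([p for p,_ in S])/1e3,(np.array([q for _,q in S])-[400,0])/2.5+[230,150])}
def f(v):
    R=Ro.from_euler('z',v[3]).as_matrix()
    return np.concatenate([(proj(n,P@R.T+v[:3])-q).ravel() for n,(P,q) in o.items()])
r=least_squares(f,[.5,0,0,0],loss='soft_l1');print(r.x,f(r.x).reshape(-1,2))
def g(X):return np.concatenate([(proj(n,X)-q[-1]).ravel() for n,(P,q) in o.items()])
s=least_squares(g,[.5,0,.3]);print(s.x,s.fun)
R=Ro.from_euler('z',r.x[3]).as_matrix();print(R@[.033,-.089,.231]+r.x[:3],R@[-.09,0,.115]+r.x[:3])
```

```text
[ 0.5523 -0.0406 -0.0031  0.0546] [[-1.546   1.2952]
 [ 0.0248  0.2944]
 [-1.1897  0.095 ]
 [ 0.7204  0.5978]
 [-0.3183 -0.2422]
 [ 1.1342  0.0385]
 [-0.6296  0.0342]
 [-0.6925  3.2389]
 [ 0.8833 -1.1195]
 [-0.8277  0.0689]]
[ 0.5898 -0.1239  0.3283] [-0.0279  0.0305 -0.0412 -0.0041]
[ 0.5901 -0.1276  0.2279] [ 0.4624 -0.0455  0.1119]
```

Pump pose: about (0.5525, -0.039), yaw 0.055. The handle tip triangulates to z = 0.328 against the expected 0.329, so the fit holds. Now I'll move to above the handle.

Call:
carry_out([
  {"tx":-30,"ty":-20,"tz":-30},
  {"tx":-30,"ty":-25,"tz":-30},
  {"tx":-30,"ty":-27,"tz":-30},
  {"tx":-30,"ty":-27,"tz":-30},
  {"tx":-30,"ty":-27,"tz":-30},
  {"tx":-30,"ty":-27},
  {"tx":-30,"ty":-27},
  {"tx":-30,"ty":-27},
  {"tx":-30,"ty":-27},
  {"tx":-30,"ty":-27},
])

```text
invalid input
```

Call:
carry_out([
  {"tx":-30,"ty":-27},
  {"tx":-30,"ty":-27},
  {"tx":-30,"ty":-27},
  {"tx":-30,"ty":-27},
  {"tx":-30,"ty":-27},
  {"tx":-30,"ty":-27},
  {"tx":-30,"ty":-27},
  {"tx":-30,"ty":-27},
  {"tx":-30,"ty":-27},
  {"tx":-30,"ty":-27},
])

```text
invalid input
```

Call:
carry_out([
  {"wz":0.14},
  {"wz":0.14},
  {"wz":0.14},
  {"wz":0.14},
  {"wz":0.14},
  {"wz":0.14},
  {"wz":0.14},
  {"wz":0.14},
  {"wz":0.14},
  {"wz":0.0},
])

```text
invalid input
```

```bash
cat >> h.py <<'E'
YAW=.055; P0=np.array([.5525,-.039,0]); RP=Ro.from_euler('z',YAW).as_matrix()
def W(p): return RP@(np.array(p)/1e3)+P0   # pump mm -> world
def delta(p,R,s=None):
    s=s or manip.sense()
    print("t",round(s["t"],2),"q",s["joint_positions"],"pos",s["ee_pos"])
    print("shift mm",1e3*s["tcp_rot"].T@(p-s["ee_pos"]),"turn",Ro.from_matrix(s["tcp_rot"].T@R).as_rotvec(),"F",s["contact_force"],"w",s["width"])
def frame(z,y): # tool frame in world from pump-frame z,y axes
    z=RP@np.array(z,float);y=RP@np.array(y,float);return np.c_[np.cross(y,z),y,z]
E
python3 - <<'E'
from h import *
R=frame([0,0,-1],[1,0,0]); delta(np.array([.590,-.1255,.348]),R); print(R)
cv2.imwrite("pics/s1.png",manip.get_image("scene")[:,:,::-1][60:260,200:400])
E
```

```text
t 0.1 q [ 1.1257  0.3811  1.2981 -0.      1.4636 -0.2153] pos [0.1252 0.5354 0.3022]
shift mm [-603.0786 -537.7359  -45.2771] turn [-0.0012  0.0006  1.286 ] F [ 0.1965 -0.3423 -0.0021] w 0.08827144491967052
[[-0.055   0.9985  0.    ]
 [ 0.9985  0.055   0.    ]
 [ 0.      0.     -1.    ]]
```

All six keys seem to be required in every row.

Call:
carry_out([
  {"tx":-30,"ty":-20,"tz":-30,"wx":0,"wy":0,"wz":0},
  {"tx":-30,"ty":-25,"tz":-30,"wx":0,"wy":0,"wz":0},
  {"tx":-30,"ty":-27,"tz":-30,"wx":0,"wy":0,"wz":0},
  {"tx":-30,"ty":-27,"tz":-30,"wx":0,"wy":0,"wz":0},
  {"tx":-30,"ty":-27,"tz":-30,"wx":0,"wy":0,"wz":0},
  {"tx":-30,"ty":-27,"tz":0,"wx":0,"wy":0,"wz":0},
  {"tx":-30,"ty":-27,"tz":0,"wx":0,"wy":0,"wz":0},
  {"tx":-30,"ty":-27,"tz":0,"wx":0,"wy":0,"wz":0},
  {"tx":-30,"ty":-27,"tz":0,"wx":0,"wy":0,"wz":0},
  {"tx":-30,"ty":-27,"tz":0,"wx":0,"wy":0,"wz":0},
])

```text
t: 1.15
ee_pos: [0.3581, 0.2121, 0.4522]
tcp_rot: [[-0.974, 0.228, -0.0], [0.228, 0.974, 0.0], [0.0, 0.0, -1.0]]
contact_force: [1.1, 0.7, -0.3]
width: 0.0877
finger_force: 0.0
```

Call:
carry_out([
  {"tx":-30,"ty":-27,"tz":0,"wx":0,"wy":0,"wz":0},
  {"tx":-30,"ty":-27,"tz":0,"wx":0,"wy":0,"wz":0},
  {"tx":-30,"ty":-27,"tz":0,"wx":0,"wy":0,"wz":0},
  {"tx":-30,"ty":-27,"tz":0,"wx":0,"wy":0,"wz":0},
  {"tx":-30,"ty":-27,"tz":0,"wx":0,"wy":0,"wz":0},
  {"tx":-30,"ty":-27,"tz":0,"wx":0,"wy":0,"wz":0},
  {"tx":-30,"ty":-27,"tz":0,"wx":0,"wy":0,"wz":0},
  {"tx":-30,"ty":-27,"tz":0,"wx":0,"wy":0,"wz":0},
  {"tx":-30,"ty":-27,"tz":0,"wx":0,"wy":0,"wz":0},
  {"tx":-30,"ty":-27,"tz":0,"wx":0,"wy":0,"wz":0},
])

```text
t: 2.15
ee_pos: [0.5889, -0.1191, 0.4519]
tcp_rot: [[-0.974, 0.228, -0.001], [0.228, 0.974, 0.0], [0.001, 0.0, -1.0]]
contact_force: [-0.3, -0.2, 0.1]
width: 0.0884
finger_force: 0.0
```

Call:
carry_out([
  {"tx":0,"ty":0,"tz":0,"wx":0,"wy":0,"wz":0.14},
  {"tx":0,"ty":0,"tz":0,"wx":0,"wy":0,"wz":0.14},
  {"tx":0,"ty":0,"tz":0,"wx":0,"wy":0,"wz":0.14},
  {"tx":0,"ty":0,"tz":0,"wx":0,"wy":0,"wz":0.14},
  {"tx":0,"ty":0,"tz":0,"wx":0,"wy":0,"wz":0.14},
  {"tx":0,"ty":0,"tz":0,"wx":0,"wy":0,"wz":0.14},
  {"tx":0,"ty":0,"tz":0,"wx":0,"wy":0,"wz":0.14},
  {"tx":0,"ty":0,"tz":0,"wx":0,"wy":0,"wz":0.14},
  {"tx":0,"ty":0,"tz":0,"wx":0,"wy":0,"wz":0.14},
  {"tx":0,"ty":0,"tz":0,"wx":0,"wy":0,"wz":0.03},
])

```text
t: 3.15
ee_pos: [0.5882, -0.1176, 0.4519]
tcp_rot: [[-0.047, 0.999, -0.001], [0.999, 0.047, 0.0], [0.0, -0.001, -1.0]]
contact_force: [-0.0, -1.0, -0.6]
width: 0.088
finger_force: 0.0
```

Run:
```python
from h import *
R=frame([0,0,-1],[1,0,0]); delta(np.array([.590,-.1255,.348]),R)
```

```text
t 3.15 q [-0.3945  0.4287  0.8036 -0.      1.9101 -0.4412] pos [ 0.5882 -0.1176  0.4519]
shift mm [ -7.9964   1.5178 103.8829] turn [-0.0007 -0.0003 -0.0083] F [-0.0337 -0.953  -0.6112] w 0.08797972193194784
```

Call:
carry_out([
  {"tx":-8,"ty":1.5,"tz":14,"wx":0,"wy":0,"wz":-0.008},
  {"tx":0,"ty":0,"tz":30,"wx":0,"wy":0,"wz":0},
  {"tx":0,"ty":0,"tz":30,"wx":0,"wy":0,"wz":0},
  {"tx":0,"ty":0,"tz":20,"wx":0,"wy":0,"wz":0},
  {"tx":0,"ty":0,"tz":10,"wx":0,"wy":0,"wz":0},
  {"tx":0,"ty":0,"tz":0,"wx":0,"wy":0,"wz":0},
])

```text
t: 3.75
ee_pos: [0.59, -0.1255, 0.3472]
tcp_rot: [[-0.059, 0.998, -0.002], [0.998, 0.059, 0.001], [0.001, -0.002, -1.0]]
contact_force: [0.6, -0.6, -0.1]
width: 0.088
finger_force: 0.0
```

Call:
carry_out([
  {"tx":0,"ty":0,"tz":0,"wx":0,"wy":0,"wz":0},
  {"tx":0,"ty":0,"tz":0,"wx":0,"wy":0,"wz":0},
  {"tx":0,"ty":0,"tz":0,"wx":0,"wy":0,"wz":0},
  {"tx":0,"ty":0,"tz":0,"wx":0,"wy":0,"wz":0},
  {"tx":0,"ty":0,"tz":0,"wx":0,"wy":0,"wz":0},
  {"tx":0,"ty":0,"tz":0,"wx":0,"wy":0,"wz":0},
  {"tx":0,"ty":0,"tz":0,"wx":0,"wy":0,"wz":0},
  {"tx":0,"ty":0,"tz":0,"wx":0,"wy":0,"wz":0},
], gripper=0)

```text
t: 4.55
ee_pos: [0.5901, -0.1255, 0.3482]
tcp_rot: [[-0.059, 0.998, -0.0], [0.998, 0.059, 0.0], [0.0, -0.0, -1.0]]
contact_force: [-0.3, -0.1, 0.4]
width: 0.0263
finger_force: 0.0
```

Run:
```python
from h import *
R=frame([0,0,-1],[1,0,0]); delta(np.array([.590,-.1255,.348]),R)
o=[cv2.resize(manip.get_image(n)[a:a+130,b:b+130,::-1],(400,400),interpolation=cv2.INTER_CUBIC) for n,a,b in(("scene",110,230),("top",110,300))]
cv2.imwrite("pics/g1.png",np.hstack(o))
```

```text
t 4.55 q [-0.4056  0.4523  1.0504  0.      1.6389 -0.4646] pos [ 0.5901 -0.1255  0.3482]
shift mm [-0.0019 -0.069   0.216 ] turn [-0.     -0.0001  0.004 ] F [-0.2964 -0.0714  0.3526] w 0.026287024624626266
```

View pics/g1.png

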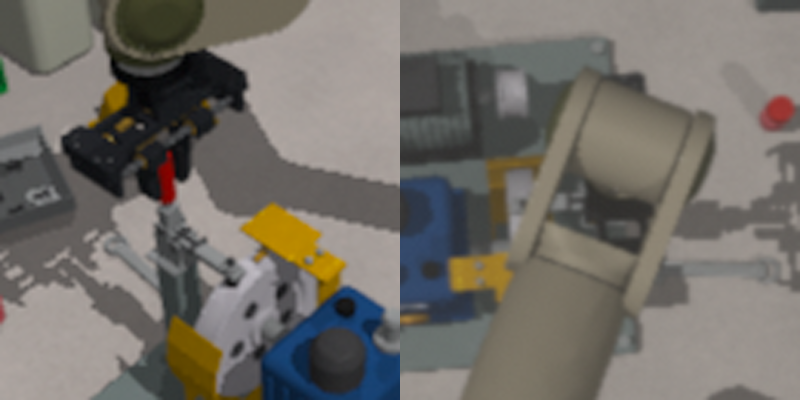

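The handle (red, at (167,180) in the left crop) is between the closing fingers. I'll finish closing and then swing it over.

Call:
carry_out([
  {"tx":0,"ty":0,"tz":0,"wx":0,"wy":0,"wz":0},
  {"tx":0,"ty":0,"tz":0,"wx":0,"wy":0,"wz":0},
  {"tx":-3,"ty":0,"tz":0,"wx":0,"wy":0,"wz":0},
  {"tx":-4,"ty":0,"tz":0.4,"wx":0,"wy":0,"wz":0},
  {"tx":-5,"ty":0,"tz":0.9,"wx":0,"wy":0,"wz":0},
  {"tx":-5.5,"ty":0,"tz":0.9,"wx":0,"wy":0,"wz":0},
  {"tx":-10.2,"ty":0,"tz":3.5,"wx":0,"wy":0,"wz":0},
])

```text
t: 5.35
ee_pos: [0.5922, -0.1515, 0.3438]
tcp_rot: [[-0.061, 0.998, 0.003], [0.998, 0.061, 0.003], [0.002, 0.003, -1.0]]
contact_force: [1.9, 7.3, 6.0]
width: 0.019
finger_force: 30.0
```

Call:
carry_out([
  {"tx":-9.6,"ty":0,"tz":4.9,"wx":0,"wy":0,"wz":0},
  {"tx":-8.8,"ty":0,"tz":6.3,"wx":0,"wy":0,"wz":0},
  {"tx":-7.7,"ty":0,"tz":7.6,"wx":0,"wy":0,"wz":0},
  {"tx":-6.5,"ty":0,"tz":8.6,"wx":0,"wy":0,"wz":0},
  {"tx":-5.1,"ty":0,"tz":9.5,"wx":0,"wy":0,"wz":0},
  {"tx":-3.7,"ty":0,"tz":10.1,"wx":0,"wy":0,"wz":0},
  {"tx":-1.6,"ty":0,"tz":7.0,"wx":0,"wy":0,"wz":0},
  {"tx":0,"ty":0,"tz":0,"wx":0,"wy":0,"wz":0},
  {"tx":0,"ty":0,"tz":0,"wx":0,"wy":0,"wz":0},
])

```text
t: 6.25
ee_pos: [0.595, -0.2016, 0.2918]
tcp_rot: [[-0.054, 0.998, 0.008], [0.998, 0.054, -0.013], [-0.013, 0.007, -1.0]]
contact_force: [2.2, -25.5, 10.9]
width: 0.0181
finger_force: 29.6
```

Call:
carry_out([
  {"tx":0,"ty":0,"tz":0,"wx":0,"wy":0,"wz":0},
  {"tx":0,"ty":0,"tz":0,"wx":0,"wy":0,"wz":0},
  {"tx":0,"ty":0,"tz":0,"wx":0,"wy":0,"wz":0},
  {"tx":0,"ty":0,"tz":0,"wx":0,"wy":0,"wz":0},
], gripper=60)

```text
t: 6.65
ee_pos: [0.5942, -0.1956, 0.2882]
tcp_rot: [[-0.06, 0.998, -0.001], [0.998, 0.06, 0.001], [0.001, -0.001, -1.0]]
contact_force: [-0.5, 0.5, 0.8]
width: 0.0478
finger_force: 0.0
```

The handle ended at about 1.35 rad. Next I'll retreat upward and go round to the front of the flywheel.

Call:
carry_out([
  {"tx":0,"ty":0,"tz":-30,"wx":0,"wy":0,"wz":0},
  {"tx":0,"ty":0,"tz":-40,"wx":0,"wy":0,"wz":0},
  {"tx":0,"ty":0,"tz":-20,"wx":0,"wy":0,"wz":0.14},
  {"tx":0,"ty":0,"tz":-20,"wx":0,"wy":0,"wz":0.14},
  {"tx":0,"ty":0,"tz":-15,"wx":0,"wy":0,"wz":0.14},
  {"tx":0,"ty":0,"tz":-15,"wx":0,"wy":0,"wz":0.14},
  {"tx":0,"ty":0,"tz":-10,"wx":0,"wy":0,"wz":0.14},
  {"tx":0,"ty":0,"tz":-10,"wx":0,"wy":0,"wz":0.14},
  {"tx":0,"ty":0,"tz":0,"wx":0,"wy":0,"wz":0.14},
  {"tx":0,"ty":0,"tz":0,"wx":0,"wy":0,"wz":0.14},
], gripper=64)

```text
t: 7.65
ee_pos: [0.5943, -0.1957, 0.4486]
tcp_rot: [[0.875, 0.483, 0.0], [0.483, -0.875, 0.0], [0.0, -0.0, -1.0]]
contact_force: [0.1, -0.2, -0.4]
width: 0.0639
finger_force: 0.0
```

Call:
carry_out([
  {"tx":0,"ty":0,"tz":0,"wx":0,"wy":0,"wz":0.15},
  {"tx":0,"ty":0,"tz":0,"wx":0,"wy":0,"wz":0.15},
  {"tx":0,"ty":0,"tz":0,"wx":0,"wy":0,"wz":0.15},
  {"tx":-36,"ty":-30,"tz":0,"wx":0,"wy":0,"wz":0},
  {"tx":-36,"ty":-30,"tz":0,"wx":0,"wy":0,"wz":0},
  {"tx":-36,"ty":-30,"tz":0,"wx":0,"wy":0,"wz":0},
  {"tx":-36,"ty":-30,"tz":0,"wx":0,"wy":0,"wz":0},
  {"tx":-36,"ty":-30,"tz":0,"wx":0,"wy":0,"wz":0},
  {"tx":-12,"ty":-9,"tz":0,"wx":0,"wy":0,"wz":0},
  {"tx":0,"ty":0,"tz":0,"wx":0,"wy":0.14,"wz":0},
])

```text
t: 8.65
ee_pos: [0.3927, -0.0477, 0.4487]
tcp_rot: [[0.988, 0.062, 0.141], [0.062, -0.998, 0.009], [0.142, 0.0, -0.99]]
contact_force: [0.7, -0.1, 1.0]
width: 0.0639
finger_force: 0.0
```

Call:
carry_out([
  {"tx":0,"ty":0,"tz":0,"wx":0,"wy":0.14,"wz":0},
  {"tx":0,"ty":0,"tz":0,"wx":0,"wy":0.14,"wz":0},
  {"tx":0,"ty":0,"tz":0,"wx":0,"wy":0.14,"wz":0},
  {"tx":0,"ty":0,"tz":0,"wx":0,"wy":0.14,"wz":0},
])

```text
t: 9.05
ee_pos: [0.3933, -0.0491, 0.4489]
tcp_rot: [[0.76, 0.059, 0.648], [0.046, -0.998, 0.037], [0.649, 0.001, -0.761]]
contact_force: [0.7, 1.5, -0.1]
width: 0.0636
finger_force: 0.0
```

```bash
cat >> h.py <<'E'
def wheel(phi,L,d,r=78):
    f,L=np.radians([phi,L]);z=np.array([np.sin(L),0,-np.cos(L)])
    return W(np.array([-r*np.sin(f),0,115+r*np.cos(f)])-d*z),frame(z,[0,-1,0])
E
python3 - <<'E'
from h import *
delta(*wheel(60,40,140))
for n,a,b in(("scene",110,230),("top",110,265)):
    I=manip.get_image(n)[:,:,::-1];cv2.imwrite(f"pics/{n}2.png",I)
    J=cv2.resize(I[a:a+130,b:b+130],(400,400),interpolation=cv2.INTER_CUBIC)
    o=J if n=="scene" else np.hstack([o,J])
cv2.imwrite("pics/g2.png",o)
E
```

```text
t 9.05 q [-0.6383 -0.2009  1.6673  0.4751  1.1419  0.792 ] pos [ 0.3933 -0.0491  0.4489]
shift mm [-120.2546   -1.4978  144.123 ] turn [-0.0018 -0.0079  0.0039] F [ 0.7216  1.4762 -0.0905] w 0.06364846314028941
```

View pics/g2.png

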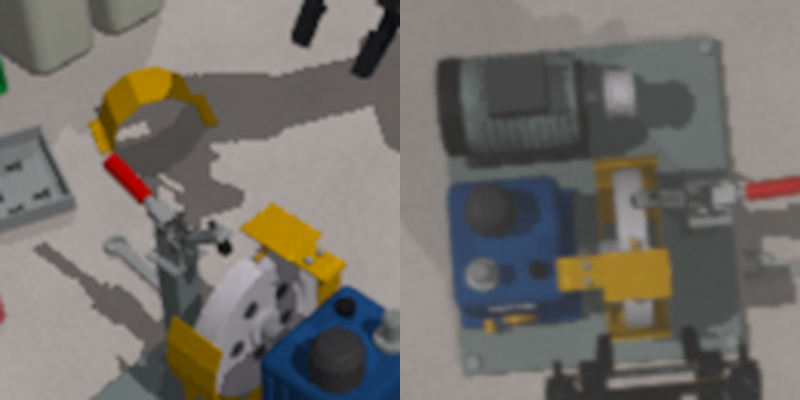

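The handle lies outwards (red, at (128,178) on the left and (770,187) on the right), the pad is lifted, and the rim is visible. I'll go down in front of it.

Call:
carry_out([
  {"tx":-24,"ty":-1.5,"tz":29,"wx":0,"wy":0,"wz":0},
  {"tx":-24,"ty":0,"tz":29,"wx":0,"wy":0,"wz":0},
  {"tx":-24,"ty":0,"tz":29,"wx":0,"wy":0,"wz":0},
  {"tx":-24,"ty":0,"tz":29,"wx":0,"wy":0,"wz":0},
  {"tx":-24,"ty":0,"tz":28,"wx":0,"wy":0,"wz":0},
  {"tx":0,"ty":0,"tz":0,"wx":0,"wy":0,"wz":0},
])

```text
t: 9.75
ee_pos: [0.3937, -0.0465, 0.2579]
tcp_rot: [[0.769, 0.062, 0.636], [0.044, -0.998, 0.045], [0.638, -0.006, -0.77]]
contact_force: [0.5, 0.2, 1.1]
width: 0.0644
finger_force: 0.0
```

Run:
```python
from h import *
delta(*wheel(60,40,140));delta(*wheel(58,40,50,80))
```

```text
t 9.75 q [-0.6285  0.0076  2.0923  0.7753  0.6259  0.3352] pos [ 0.3937 -0.0465  0.2579]
shift mm [ 3.2725  1.1969 -1.6846] turn [-0.0095  0.0066  0.0018] F [0.5087 0.2389 1.1228] w 0.06444523299573719
t 9.75 q [-0.6285  0.0076  2.0923  0.7753  0.6259  0.3352] pos [ 0.3937 -0.0465  0.2579]
shift mm [ 5.8066  2.0307 85.5081] turn [-0.0095  0.0066  0.0018] F [0.5087 0.2389 1.1228] w 0.06444523299573719
```

Call:
carry_out([
  {"tx":4,"ty":1,"tz":20,"wx":0,"wy":0,"wz":0},
  {"tx":1,"ty":0,"tz":25,"wx":0,"wy":0,"wz":0},
  {"tx":0,"ty":0,"tz":20,"wx":0,"wy":0,"wz":0},
  {"tx":0,"ty":0,"tz":14,"wx":0,"wy":0,"wz":0},
  {"tx":0,"ty":0,"tz":7,"wx":0,"wy":0,"wz":0},
  {"tx":0,"ty":0,"tz":0,"wx":0,"wy":0,"wz":0},
])

```text
t: 10.35
ee_pos: [0.4544, -0.0447, 0.1992]
tcp_rot: [[0.763, 0.062, 0.644], [0.047, -0.998, 0.04], [0.645, -0.001, -0.764]]
contact_force: [-0.4, -1.0, -0.0]
width: 0.0637
finger_force: 0.0
```

Call:
carry_out([
  {"tx":0,"ty":0,"tz":0,"wx":0,"wy":0,"wz":0},
  {"tx":0,"ty":0,"tz":0,"wx":0,"wy":0,"wz":0},
  {"tx":0,"ty":0,"tz":0,"wx":0,"wy":0,"wz":0},
  {"tx":0,"ty":0,"tz":0,"wx":0,"wy":0,"wz":0},
  {"tx":0,"ty":0,"tz":0,"wx":0,"wy":0,"wz":0},
  {"tx":0,"ty":0,"tz":0,"wx":0,"wy":0,"wz":0},
], gripper=25)

```text
t: 10.95
ee_pos: [0.4528, -0.0438, 0.1985]
tcp_rot: [[0.764, 0.061, 0.643], [0.045, -0.998, 0.041], [0.644, -0.002, -0.765]]
contact_force: [0.4, 6.4, 1.4]
width: 0.0294
finger_force: 30.0
```

```bash
cat >> h.py <<'E'
def stroke(f0,f1,L0,L1,d,r,n=10):
    "rows (tx,tz mm, wy rad) from current pose"
    s=manip.sense();p,R=s["ee_pos"],s["tcp_rot"]
    for k in range(1,n+1):
        u=k/n; q,Q=wheel(f0+(f1-f0)*u,L0+(L1-L0)*u,d,r)
        a=1e3*R.T@(q-p);w=Ro.from_matrix(R.T@Q).as_rotvec();print(a,w);p,R=q,Q
E
python3 - <<'E'
from h import *
delta(*wheel(58,40,50,80)); print(manip.sense()["finger_force"]); stroke(58,95,40,62,50,80)
E
```

```text
t 10.95 q [-0.5093  0.2345  2.071   1.0402  0.4172  0.1151] pos [ 0.4528 -0.0438  0.1985]
shift mm [-1.9606  0.6657  2.0489] turn [-0.006  -0.0015  0.0034] F [0.3711 6.3917 1.4215] w 0.02943634190465168
30.032359769102186
[-8.7411  0.6533  3.8293] [-0.006   0.0369  0.0033]
[-6.7302  0.      1.9173] [-0.      0.0384 -0.    ]
[-6.6793 -0.      2.0426] [0.     0.0384 0.    ]
[-6.6252  0.      2.1665] [-0.      0.0384 -0.    ]
[-6.5678 -0.      2.289 ] [-0.      0.0384  0.    ]
[-6.5073  0.      2.4099] [ 0.      0.0384 -0.    ]
[-6.4436 -0.      2.5292] [-0.      0.0384 -0.    ]
[-6.3768  0.      2.6468] [0.     0.0384 0.    ]
[-6.3069 -0.      2.7626] [-0.      0.0384 -0.    ]
[-6.2341  0.      2.8765] [ 0.      0.0384 -0.    ]
```

The rim is gripped (29.4 mm, 30 N). First stroke down:

Call:
carry_out([
  {"tx":-6.8,"ty":0,"tz":1.9,"wx":0,"wy":0.038,"wz":0},
  {"tx":-6.7,"ty":0,"tz":2,"wx":0,"wy":0.038,"wz":0},
  {"tx":-6.7,"ty":0,"tz":2,"wx":0,"wy":0.038,"wz":0},
  {"tx":-6.6,"ty":0,"tz":2.2,"wx":0,"wy":0.038,"wz":0},
  {"tx":-6.6,"ty":0,"tz":2.3,"wx":0,"wy":0.038,"wz":0},
  {"tx":-6.5,"ty":0,"tz":2.4,"wx":0,"wy":0.038,"wz":0},
  {"tx":-6.4,"ty":0,"tz":2.5,"wx":0,"wy":0.038,"wz":0},
  {"tx":-6.4,"ty":0,"tz":2.6,"wx":0,"wy":0.038,"wz":0},
  {"tx":-5,"ty":0,"tz":2.2,"wx":0,"wy":0.038,"wz":0},
  {"tx":0,"ty":0,"tz":0,"wx":0,"wy":0,"wz":0},
])

```text
t: 11.95
ee_pos: [0.4293, -0.0451, 0.1417]
tcp_rot: [[0.505, 0.061, 0.861], [0.029, -0.998, 0.054], [0.863, -0.003, -0.506]]
contact_force: [-8.6, 4.9, 3.2]
width: 0.0297
finger_force: 30.0
```

```bash
cat >> h.py <<'E'
def look(tag):
    o=[]
    for n,a,b in(("scene",110,230),("top",110,265)):
        I=manip.get_image(n)[:,:,::-1];cv2.imwrite(f"pics/{n}{tag}.png",I)
        o.append(cv2.resize(I[a:a+130,b:b+130],(400,400),interpolation=cv2.INTER_CUBIC))
        H=I.astype(int);c=proj(n,W([20,0,190]))[0]
        m=(H[...,2]-np.maximum(H[...,1],H[...,0])>45)
        v,u=np.nonzero(m);k=np.hypot(u-c[0],v-c[1])<32
        wt=(H[...,2]-np.maximum(H[...,1],H[...,0]))[v[k],u[k]]
        print(n,"red px",k.sum(),np.average(np.c_[u,v][k],axis=0,weights=wt) if k.any() else None,
          {a:proj(n,W([90*np.sin(np.radians(a)),0,115+90*np.cos(np.radians(a))]))[0].round(1) for a in(-20,0,20,40,60,80)})
    cv2.imwrite(f"pics/g{tag}.png",np.hstack(o))
E
python3 - <<'E'
from h import *
delta(*wheel(95,62,50,80)); look("3")
E
```

```text
t 11.95 q [-0.6444  0.5005  2.3814  2.303   0.8534 -1.3443] pos [ 0.4293 -0.0451  0.1417]
shift mm [-9.0145  0.6674  4.7683] turn [-0.0067  0.0419  0.0006] F [-8.6058  4.8871  3.2279] w 0.029741513183265404
scene red px 258 [323.9526 187.3282] {-20: array([319.3, 191.3]), 0: array([312.7, 195.4]), 20: array([306.2, 201.8]), 40: array([300.6, 209.9]), 60: array([296.6, 218.3]), 80: array([294.9, 226. ])}
top red px 0 None {-20: array([341.3, 197. ]), 0: array([340.5, 187.6]), 20: array([339.8, 178.6]), 40: array([339.1, 171.4]), 60: array([338.6, 166.7]), 80: array([338.3, 165.2])}
```

Call:
carry_out([
  {"tx":0,"ty":0,"tz":0,"wx":0,"wy":0,"wz":0},
  {"tx":0,"ty":0,"tz":0,"wx":0,"wy":0,"wz":0},
  {"tx":0,"ty":0,"tz":0,"wx":0,"wy":0,"wz":0},
], gripper=62)

```text
t: 12.35
ee_pos: [0.4305, -0.0464, 0.1427]
tcp_rot: [[0.503, 0.06, 0.862], [0.03, -0.998, 0.051], [0.864, 0.0, -0.504]]
contact_force: [-0.1, -0.9, 0.1]
width: 0.0519
finger_force: 0.0
```

```bash
sed -i 's/^        m=.*/        m=(H[...,2]-H[...,1]>40)\&(H[...,1]-H[...,0]<20)\&(H[...,1]<.6*H[...,2])/' h.py
python3 - <<'E'
from h import *
look("4"); stroke(91,58,59,40,50,80,8)
E
```

```text
scene red px 0 None {-20: array([319.3, 191.3]), 0: array([312.7, 195.4]), 20: array([306.2, 201.8]), 40: array([300.6, 209.9]), 60: array([296.6, 218.3]), 80: array([294.9, 226. ])}
top red px 0 None {-20: array([341.3, 197. ]), 0: array([340.5, 187.6]), 20: array([339.8, 178.6]), 40: array([339.1, 171.4]), 60: array([338.6, 166.7]), 80: array([338.3, 165.2])}
[ 3.9659 -0.5604 -1.5899] [-0.0039 -0.0538  0.0027]
[ 7.1474  0.     -2.6771] [ 0.     -0.0415  0.    ]
[ 7.2281 -0.     -2.5208] [ 0.     -0.0415  0.    ]
[ 7.304   0.     -2.3621] [ 0.     -0.0415  0.    ]
[ 7.375  -0.     -2.2012] [-0.     -0.0415 -0.    ]
[ 7.4411  0.     -2.0382] [-0.     -0.0415  0.    ]
[ 7.5021 -0.     -1.8733] [-0.     -0.0415 -0.    ]
[ 7.5581  0.     -1.7066] [ 0.     -0.0415  0.    ]
```

Call:
carry_out([
  {"tx":4,"ty":-0.5,"tz":-1.6,"wx":0,"wy":-0.053,"wz":0},
  {"tx":7.1,"ty":0,"tz":-2.7,"wx":0,"wy":-0.042,"wz":0},
  {"tx":7.2,"ty":0,"tz":-2.5,"wx":0,"wy":-0.042,"wz":0},
  {"tx":7.3,"ty":0,"tz":-2.4,"wx":0,"wy":-0.042,"wz":0},
  {"tx":7.4,"ty":0,"tz":-2.2,"wx":0,"wy":-0.041,"wz":0},
  {"tx":7.4,"ty":0,"tz":-2,"wx":0,"wy":-0.041,"wz":0},
  {"tx":7.5,"ty":0,"tz":-1.9,"wx":0,"wy":-0.041,"wz":0},
  {"tx":7.6,"ty":0,"tz":-1.7,"wx":0,"wy":-0.041,"wz":0},
])

```text
t: 13.25
ee_pos: [0.4516, -0.044, 0.1946]
tcp_rot: [[0.76, 0.061, 0.647], [0.046, -0.998, 0.04], [0.649, -0.001, -0.761]]
contact_force: [0.1, 0.5, -0.2]
width: 0.0619
finger_force: 0.0
```

Call:
carry_out([
  {"tx":0,"ty":0,"tz":0,"wx":0,"wy":0,"wz":0},
  {"tx":0,"ty":0,"tz":0,"wx":0,"wy":0,"wz":0},
  {"tx":0,"ty":0,"tz":0,"wx":0,"wy":0,"wz":0},
  {"tx":0,"ty":0,"tz":0,"wx":0,"wy":0,"wz":0},
  {"tx":0,"ty":0,"tz":0,"wx":0,"wy":0,"wz":0},
  {"tx":0,"ty":0,"tz":0,"wx":0,"wy":0,"wz":0},
], gripper=25)

```text
t: 13.85
ee_pos: [0.4514, -0.0439, 0.1938]
tcp_rot: [[0.759, 0.061, 0.648], [0.045, -0.998, 0.042], [0.649, -0.002, -0.761]]
contact_force: [-0.6, 1.6, -0.9]
width: 0.03
finger_force: 30.0
```

Call:
carry_out([
  {"tx":-6.8,"ty":0,"tz":1.9,"wx":0,"wy":0.038,"wz":0},
  {"tx":-6.7,"ty":0,"tz":2,"wx":0,"wy":0.038,"wz":0},
  {"tx":-6.7,"ty":0,"tz":2,"wx":0,"wy":0.038,"wz":0},
  {"tx":-6.6,"ty":0,"tz":2.2,"wx":0,"wy":0.038,"wz":0},
  {"tx":-6.6,"ty":0,"tz":2.3,"wx":0,"wy":0.038,"wz":0},
  {"tx":-6.5,"ty":0,"tz":2.4,"wx":0,"wy":0.038,"wz":0},
  {"tx":-6.4,"ty":0,"tz":2.5,"wx":0,"wy":0.038,"wz":0},
  {"tx":-6.4,"ty":0,"tz":2.6,"wx":0,"wy":0.038,"wz":0},
  {"tx":-5,"ty":0,"tz":2.2,"wx":0,"wy":0.038,"wz":0},
  {"tx":0,"ty":0,"tz":0,"wx":0,"wy":0,"wz":0},
])

```text
t: 14.85
ee_pos: [0.4296, -0.0452, 0.1377]
tcp_rot: [[0.496, 0.063, 0.866], [0.029, -0.998, 0.055], [0.868, -0.002, -0.496]]
contact_force: [3.0, 5.0, 3.1]
width: 0.0299
finger_force: 30.0
```

Run:
```python
from h import *
delta(*wheel(91,59,50,80));look("5")
```

```text
t 14.85 q [-0.647   0.5245  2.3901  2.3224  0.8869 -1.3779] pos [ 0.4296 -0.0452  0.1377]
shift mm [ 1.6036  0.5667 -0.6255] turn [-0.0075 -0.0216  0.0021] F [2.9673 4.9898 3.0701] w 0.029903344743003744
scene red px 0 None {-20: array([319.3, 191.3]), 0: array([312.7, 195.4]), 20: array([306.2, 201.8]), 40: array([300.6, 209.9]), 60: array([296.6, 218.3]), 80: array([294.9, 226. ])}
top red px 0 None {-20: array([341.3, 197. ]), 0: array([340.5, 187.6]), 20: array([339.8, 178.6]), 40: array([339.1, 171.4]), 60: array([338.6, 166.7]), 80: array([338.3, 165.2])}
```

View pics/g5.png

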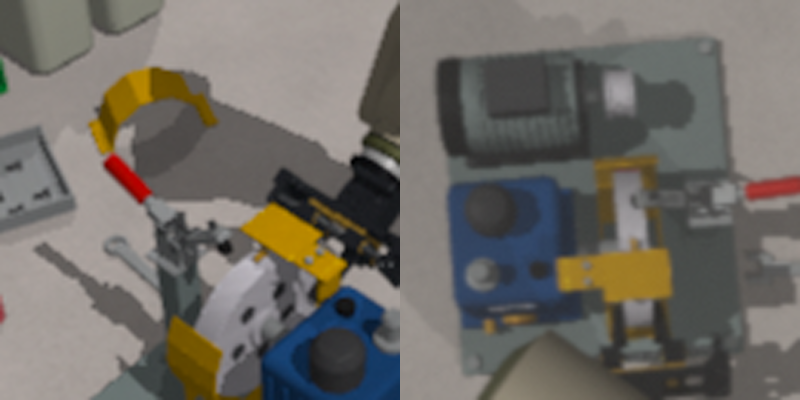

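The picture shows the gripper on the rim at the front, and no red mark has come out yet. I'll go back for a third stroke, and check from the image difference that the wheel really turns.

Call:
carry_out([
  {"tx":0,"ty":0,"tz":0,"wx":0,"wy":0,"wz":0},
  {"tx":0,"ty":0,"tz":0,"wx":0,"wy":0,"wz":0},
  {"tx":0,"ty":0,"tz":0,"wx":0,"wy":0,"wz":0},
  {"tx":0,"ty":0,"tz":0,"wx":0,"wy":0,"wz":0},
], gripper=62)

```text
t: 15.35
ee_pos: [0.4292, -0.0454, 0.138]
tcp_rot: [[0.498, 0.061, 0.865], [0.029, -0.998, 0.054], [0.867, -0.002, -0.499]]
contact_force: [0.2, -0.1, 0.4]
width: 0.0597
finger_force: 0.0
```

Run:
```python
from h import *
look("6"); stroke(91,58,59,40,50,80,8)
a=[cv2.imread(f"pics/scene{k}.png")[180:250,285:330].astype(int) for k in(2,4,6)]
print([np.abs(x-y).mean() for x,y in((a[0],a[1]),(a[1],a[2]),(a[0],a[2]))])
```

```text
scene red px 0 None {-20: array([319.3, 191.3]), 0: array([312.7, 195.4]), 20: array([306.2, 201.8]), 40: array([300.6, 209.9]), 60: array([296.6, 218.3]), 80: array([294.9, 226. ])}
top red px 0 None {-20: array([341.3, 197. ]), 0: array([340.5, 187.6]), 20: array([339.8, 178.6]), 40: array([339.1, 171.4]), 60: array([338.6, 166.7]), 80: array([338.3, 165.2])}
[ 8.6081  0.4544 -2.8511] [-0.0062 -0.0603  0.002 ]
[ 7.1474  0.     -2.6771] [ 0.     -0.0415  0.    ]
[ 7.2281 -0.     -2.5208] [ 0.     -0.0415  0.    ]
[ 7.304   0.     -2.3621] [ 0.     -0.0415  0.    ]
[ 7.375  -0.     -2.2012] [-0.     -0.0415 -0.    ]
[ 7.4411  0.     -2.0382] [-0.     -0.0415  0.    ]
[ 7.5021 -0.     -1.8733] [-0.     -0.0415 -0.    ]
[ 7.5581  0.     -1.7066] [ 0.     -0.0415  0.    ]
[np.float64(6.6195767195767194), np.float64(3.8282539682539682), np.float64(4.848677248677249)]
```

Call:
carry_out([
  {"tx":8.6,"ty":0.4,"tz":-2.8,"wx":0,"wy":-0.06,"wz":0},
  {"tx":7.1,"ty":0,"tz":-2.7,"wx":0,"wy":-0.042,"wz":0},
  {"tx":7.2,"ty":0,"tz":-2.5,"wx":0,"wy":-0.042,"wz":0},
  {"tx":7.3,"ty":0,"tz":-2.4,"wx":0,"wy":-0.042,"wz":0},
  {"tx":7.4,"ty":0,"tz":-2.2,"wx":0,"wy":-0.041,"wz":0},
  {"tx":7.4,"ty":0,"tz":-2,"wx":0,"wy":-0.041,"wz":0},
  {"tx":7.5,"ty":0,"tz":-1.9,"wx":0,"wy":-0.041,"wz":0},
  {"tx":7.6,"ty":0,"tz":-1.7,"wx":0,"wy":-0.041,"wz":0},
])

```text
t: 16.25
ee_pos: [0.4518, -0.044, 0.1946]
tcp_rot: [[0.76, 0.062, 0.646], [0.046, -0.998, 0.042], [0.648, -0.003, -0.762]]
contact_force: [-0.5, 0.0, -0.9]
width: 0.0622
finger_force: 0.0
```

Call:
carry_out([
  {"tx":0,"ty":0,"tz":0,"wx":0,"wy":0,"wz":0},
  {"tx":0,"ty":0,"tz":0,"wx":0,"wy":0,"wz":0},
  {"tx":0,"ty":0,"tz":0,"wx":0,"wy":0,"wz":0},
  {"tx":0,"ty":0,"tz":0,"wx":0,"wy":0,"wz":0},
  {"tx":0,"ty":0,"tz":0,"wx":0,"wy":0,"wz":0},
  {"tx":0,"ty":0,"tz":0,"wx":0,"wy":0,"wz":0},
], gripper=25)

```text
t: 16.85
ee_pos: [0.4517, -0.0439, 0.194]
tcp_rot: [[0.76, 0.063, 0.647], [0.045, -0.998, 0.044], [0.649, -0.004, -0.761]]
contact_force: [-0.0, 1.8, -0.7]
width: 0.0299
finger_force: 30.0
```

Call:
carry_out([
  {"tx":-6.8,"ty":0,"tz":1.9,"wx":0,"wy":0.038,"wz":0},
  {"tx":-6.7,"ty":0,"tz":2,"wx":0,"wy":0.038,"wz":0},
  {"tx":-6.7,"ty":0,"tz":2,"wx":0,"wy":0.038,"wz":0},
  {"tx":-6.6,"ty":0,"tz":2.2,"wx":0,"wy":0.038,"wz":0},
  {"tx":0,"ty":0,"tz":0,"wx":0,"wy":0,"wz":0},
])

```text
t: 17.35
ee_pos: [0.4382, -0.0448, 0.1697]
tcp_rot: [[0.651, 0.063, 0.756], [0.038, -0.998, 0.05], [0.758, -0.004, -0.652]]
contact_force: [1.6, 4.3, 3.8]
width: 0.0299
finger_force: 30.0
```

Run:
```python
from h import *
delta(*wheel(72,48,50,80));look("7")
a=[cv2.imread(f"pics/scene{k}.png")[180:250,285:330].astype(int) for k in(2,4,6,7)]
print([np.abs(x-a[3]).mean() for x in a])
```

```text
t 17.35 q [-0.5791  0.3202  2.2314  1.869   0.4975 -0.7877] pos [ 0.4382 -0.0448  0.1697]
shift mm [ 3.3548  0.5345 -1.364 ] turn [-0.0088 -0.0225  0.0022] F [1.5705 4.2556 3.8374] w 0.029933959555487097
scene red px 12 [296.6302 216.0749] {-20: array([319.3, 191.3]), 0: array([312.7, 195.4]), 20: array([306.2, 201.8]), 40: array([300.6, 209.9]), 60: array([296.6, 218.3]), 80: array([294.9, 226. ])}
top red px 0 None {-20: array([341.3, 197. ]), 0: array([340.5, 187.6]), 20: array([339.8, 178.6]), 40: array([339.1, 171.4]), 60: array([338.6, 166.7]), 80: array([338.3, 165.2])}
[np.float64(6.072486772486773), np.float64(5.174814814814815), np.float64(4.3459259259259255), np.float64(0.0)]
```

The mark is out, at about 55° in the scene view. I'll finish this stroke.

Call:
carry_out([
  {"tx":-6.6,"ty":0,"tz":2.3,"wx":0,"wy":0.038,"wz":0},
  {"tx":-6.5,"ty":0,"tz":2.4,"wx":0,"wy":0.038,"wz":0},
  {"tx":-6.4,"ty":0,"tz":2.5,"wx":0,"wy":0.038,"wz":0},
  {"tx":-6.4,"ty":0,"tz":2.6,"wx":0,"wy":0.038,"wz":0},
  {"tx":-5,"ty":0,"tz":2.2,"wx":0,"wy":0.038,"wz":0},
  {"tx":0,"ty":0,"tz":0,"wx":0,"wy":0,"wz":0},
])

```text
t: 18.05
ee_pos: [0.4297, -0.0453, 0.1378]
tcp_rot: [[0.497, 0.064, 0.865], [0.028, -0.998, 0.057], [0.867, -0.004, -0.498]]
contact_force: [2.7, 4.3, 3.9]
width: 0.0296
finger_force: 30.0
```

Call:
carry_out([
  {"tx":0,"ty":0,"tz":0,"wx":0,"wy":0,"wz":0},
  {"tx":0,"ty":0,"tz":0,"wx":0,"wy":0,"wz":0},
  {"tx":0,"ty":0,"tz":0,"wx":0,"wy":0,"wz":0},
  {"tx":0,"ty":0,"tz":0,"wx":0,"wy":0,"wz":0},
], gripper=62)

```text
t: 18.45
ee_pos: [0.4294, -0.0453, 0.1383]
tcp_rot: [[0.498, 0.063, 0.865], [0.029, -0.998, 0.056], [0.866, -0.003, -0.499]]
contact_force: [-0.2, -0.6, 0.5]
width: 0.0594
finger_force: 0.0
```

Run:
```python
from h import *
look("8"); stroke(91,58,59,40,50,80,8)
```

```text
scene red px 12 [300.5069 208.7948] {-20: array([319.3, 191.3]), 0: array([312.7, 195.4]), 20: array([306.2, 201.8]), 40: array([300.6, 209.9]), 60: array([296.6, 218.3]), 80: array([294.9, 226. ])}
top red px 0 None {-20: array([341.3, 197. ]), 0: array([340.5, 187.6]), 20: array([339.8, 178.6]), 40: array([339.1, 171.4]), 60: array([338.6, 166.7]), 80: array([338.3, 165.2])}
[ 8.2872  0.4536 -2.8856] [-0.0081 -0.0598  0.0016]
[ 7.1474  0.     -2.6771] [ 0.     -0.0415  0.    ]
[ 7.2281 -0.     -2.5208] [ 0.     -0.0415  0.    ]
[ 7.304   0.     -2.3621] [ 0.     -0.0415  0.    ]
[ 7.375  -0.     -2.2012] [-0.     -0.0415 -0.    ]
[ 7.4411  0.     -2.0382] [-0.     -0.0415  0.    ]
[ 7.5021 -0.     -1.8733] [-0.     -0.0415 -0.    ]
[ 7.5581  0.     -1.7066] [ 0.     -0.0415  0.    ]
```

View pics/g8.png

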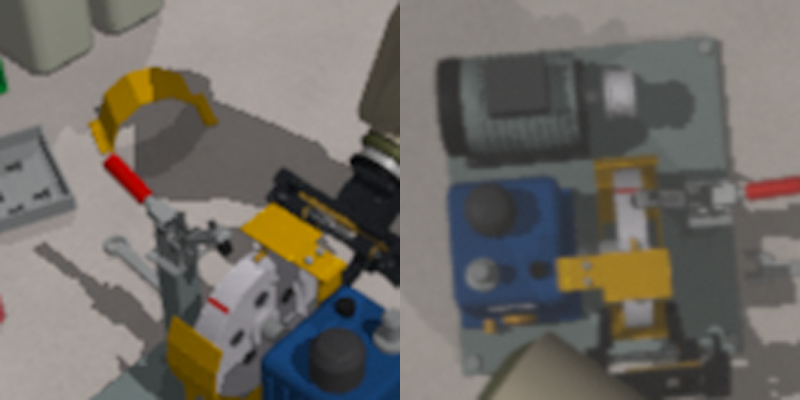

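The mark is at about 38° in both views: crop (217,304) on the left and (627,190) on the right. One more stroke, with fine adjustment at its end.

Call:
carry_out([
  {"tx":8.3,"ty":0.4,"tz":-2.8,"wx":0,"wy":-0.06,"wz":0},
  {"tx":7.1,"ty":0,"tz":-2.7,"wx":0,"wy":-0.042,"wz":0},
  {"tx":7.2,"ty":0,"tz":-2.5,"wx":0,"wy":-0.042,"wz":0},
  {"tx":7.3,"ty":0,"tz":-2.4,"wx":0,"wy":-0.042,"wz":0},
  {"tx":7.4,"ty":0,"tz":-2.2,"wx":0,"wy":-0.041,"wz":0},
  {"tx":7.4,"ty":0,"tz":-2,"wx":0,"wy":-0.041,"wz":0},
  {"tx":7.5,"ty":0,"tz":-1.9,"wx":0,"wy":-0.041,"wz":0},
  {"tx":8,"ty":0,"tz":-1.7,"wx":0,"wy":-0.03,"wz":0},
])

```text
t: 19.35
ee_pos: [0.4525, -0.0442, 0.1954]
tcp_rot: [[0.756, 0.063, 0.652], [0.046, -0.998, 0.044], [0.653, -0.003, -0.757]]
contact_force: [-0.8, 0.1, 0.1]
width: 0.0619
finger_force: 0.0
```

Call:
carry_out([
  {"tx":0,"ty":0,"tz":0,"wx":0,"wy":0,"wz":0},
  {"tx":0,"ty":0,"tz":0,"wx":0,"wy":0,"wz":0},
  {"tx":0,"ty":0,"tz":0,"wx":0,"wy":0,"wz":0},
  {"tx":0,"ty":0,"tz":0,"wx":0,"wy":0,"wz":0},
  {"tx":0,"ty":0,"tz":0,"wx":0,"wy":0,"wz":0},
  {"tx":0,"ty":0,"tz":0,"wx":0,"wy":0,"wz":0},
], gripper=25)

```text
t: 19.95
ee_pos: [0.4523, -0.044, 0.1946]
tcp_rot: [[0.755, 0.064, 0.652], [0.045, -0.998, 0.046], [0.654, -0.005, -0.757]]
contact_force: [-0.1, 2.6, -0.6]
width: 0.0301
finger_force: 30.0
```

Call:
carry_out([
  {"tx":-6.8,"ty":0,"tz":1.9,"wx":0,"wy":0.038,"wz":0},
  {"tx":-6.7,"ty":0,"tz":2,"wx":0,"wy":0.038,"wz":0},
  {"tx":-6.7,"ty":0,"tz":2,"wx":0,"wy":0.038,"wz":0},
  {"tx":-6.6,"ty":0,"tz":2.2,"wx":0,"wy":0.038,"wz":0},
  {"tx":-6.6,"ty":0,"tz":2.3,"wx":0,"wy":0.038,"wz":0},
  {"tx":-6.5,"ty":0,"tz":2.4,"wx":0,"wy":0.038,"wz":0},
  {"tx":-6.4,"ty":0,"tz":2.5,"wx":0,"wy":0.038,"wz":0},
  {"tx":-6.4,"ty":0,"tz":2.6,"wx":0,"wy":0.038,"wz":0},
  {"tx":0,"ty":0,"tz":0,"wx":0,"wy":0,"wz":0},
  {"tx":0,"ty":0,"tz":0,"wx":0,"wy":0,"wz":0},
])

```text
t: 20.95
ee_pos: [0.4312, -0.0452, 0.1439]
tcp_rot: [[0.524, 0.064, 0.849], [0.03, -0.998, 0.057], [0.851, -0.004, -0.525]]
contact_force: [0.0, 4.9, 2.9]
width: 0.0299
finger_force: 30.0
```

```bash
sed -i 's/H\[...,1\]>40)/H[...,1]>22)/; s/(H\[...,1\]<.6\*H\[...,2\])/(H[...,1]<.85*H[...,2])/;s/(H\[...,1\]-H\[...,0\]<20)/(H[...,1]-H[...,0]<14)/' h.py
python3 - <<'E'
from h import *
delta(*wheel(88,57,50,80));look("9")
E
```

```text
t 20.95 q [-0.6363  0.4773  2.3618  2.2703  0.8026 -1.2946] pos [ 0.4312 -0.0452  0.1439]
shift mm [ 0.7436  0.4663 -0.987 ] turn [-0.0102 -0.0229  0.0014] F [0.0259 4.8521 2.8719] w 0.02989654327052844
scene red px 25 [309.4322 197.6631] {-20: array([319.3, 191.3]), 0: array([312.7, 195.4]), 20: array([306.2, 201.8]), 40: array([300.6, 209.9]), 60: array([296.6, 218.3]), 80: array([294.9, 226. ])}
top red px 25 [339.8804 183.0696] {-20: array([341.3, 197. ]), 0: array([340.5, 187.6]), 20: array([339.8, 178.6]), 40: array([339.1, 171.4]), 60: array([338.6, 166.7]), 80: array([338.3, 165.2])}
```

View pics/g9.png

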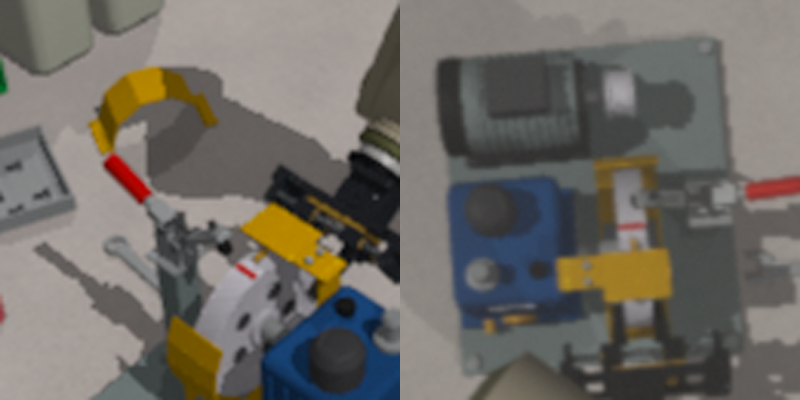

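The mark is at (339.9,183.1) in the top view, which is about 10° short. The pointer tip is near row 187.5, as the model says. I'll feed the last 10° slowly, without further lean.

Call:
carry_out([
  {"tx":-2.8,"ty":0,"tz":1.9,"wx":0,"wy":0.01,"wz":0},
  {"tx":-2.8,"ty":0,"tz":1.9,"wx":0,"wy":0.01,"wz":0},
  {"tx":-2.8,"ty":0,"tz":1.9,"wx":0,"wy":0.01,"wz":0},
  {"tx":-2.8,"ty":0,"tz":2,"wx":0,"wy":0.01,"wz":0},
  {"tx":0,"ty":0,"tz":0,"wx":0,"wy":0,"wz":0},
  {"tx":0,"ty":0,"tz":0,"wx":0,"wy":0,"wz":0},
])

```text
t: 21.65
ee_pos: [0.4314, -0.0451, 0.1301]
tcp_rot: [[0.493, 0.063, 0.868], [0.027, -0.998, 0.057], [0.87, -0.005, -0.493]]
contact_force: [-8.6, 1.3, 1.6]
width: 0.0298
finger_force: 30.0
```

Run:
```python
from h import *
delta(*wheel(98,60,50,80));look("10")
```

```text
t 21.65 q [-0.6441  0.5575  2.3941  2.3458  0.9159 -1.4098] pos [ 0.4314 -0.0451  0.1301]
shift mm [-1.6983  0.5431 -0.47  ] turn [-0.0091 -0.0076 -0.0002] F [-8.5737  1.3233  1.6111] w 0.029771139222142015
scene red px 20 [312.1651 195.0934] {-20: array([319.3, 191.3]), 0: array([312.7, 195.4]), 20: array([306.2, 201.8]), 40: array([300.6, 209.9]), 60: array([296.6, 218.3]), 80: array([294.9, 226. ])}
top red px 17 [340.6494 187.0884] {-20: array([341.3, 197. ]), 0: array([340.5, 187.6]), 20: array([339.8, 178.6]), 40: array([339.1, 171.4]), 60: array([338.6, 166.7]), 80: array([338.3, 165.2])}
```

Run:
```python
import cv2,numpy as np
t=cv2.imread("pics/top10.png")[170:210,322:362];s=cv2.imread("pics/scene10.png")[175:215,293:333]
cv2.imwrite("pics/z10.png",np.hstack([cv2.resize(x,(400,400),interpolation=cv2.INTER_NEAREST) for x in(s,t)]))
```

```text
(no output)
```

View pics/z10.png

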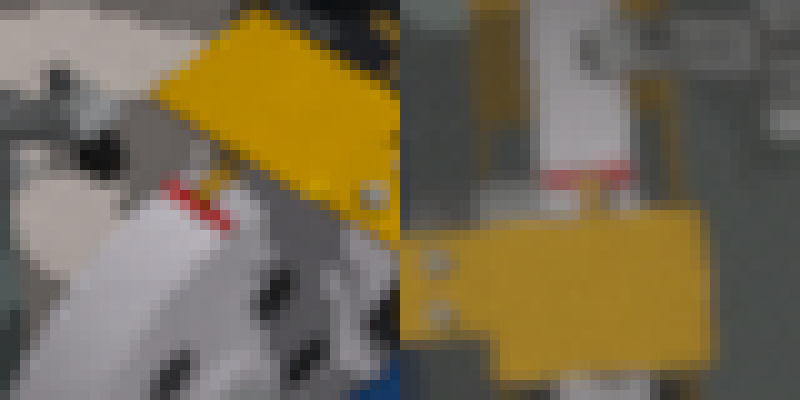

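The pointer's tip meets the red mark in both views. As a sub-pixel check, I'll compare it with the guard sheet's edges.

Run:
```python
from h import *
I=cv2.imread("pics/top10.png").astype(float); Y=I[...,2]-I[...,0]
for y in(-20,-12,12,20):
    r=[]
    for x in(-16,-68):
        u,v=proj("top",W([x,y,223 if x==-16 else 223]))[0]; c=int(round(u)); vs=np.arange(int(v)-5,int(v)+6)
        p=Y[vs,c]; p=p if x==-16 else p[::-1]; h=(p[:2].mean()+p[-2:].mean())/2; k=np.argmax(p>h); e=k-1+(h-p[k-1])/(p[k]-p[k-1])
        r.append((vs[0]+e if x==-16 else vs[-1]-e)-v)
    print(y,"edge measured-predicted rows (rear,front)",np.round(r,2),p.round())
R=I[...,2]-I[...,1]
for y in(-11,-8,8,11):
    u,v=proj("top",W([0,y,205]))[0];vs=np.arange(int(v)-4,int(v)+5);w=np.clip(R[vs,int(round(u))]-8,0,None);print(y,"mark-pred",(vs*w).sum()/w.sum()-v,w.round())
```

```text
-20 edge measured-predicted rows (rear,front) [-0.88 -0.54] [  3.   3.   4.   5.   8.  34.  89. 116. 120. 118. 119.]
-12 edge measured-predicted rows (rear,front) [-0.56 -0.76] [  0.   1.   1.   1.   2.  26.  93. 120. 122. 120. 120.]
12 edge measured-predicted rows (rear,front) [-0.05 -1.01] [  1.   1.   1.   0.  11.  54. 102. 120. 122. 122. 122.]
20 edge measured-predicted rows (rear,front) [-0.6  -0.61] [  3.   3.   2.   2.   4.  31.  87. 116. 123. 122. 121.]
-11 mark-pred 0.16819392090678775 [ 0.  0.  2. 28. 46. 25.  0.  0. 16.]
-8 mark-pred 0.08630588429195996 [ 0.  0.  4. 34. 56. 33.  4.  3. 16.]
8 mark-pred -0.19592859854779476 [ 0.  0.  0.  6. 47. 42.  5.  0.  4.]
11 mark-pred -0.3029397331917778 [ 0.  0.  0.  5. 43. 40.  3.  0.  3.]
```

The mark sits within about 1 mm of true. Releasing and checking that it stays.

Call:
carry_out([
  {"tx":0,"ty":0,"tz":0,"wx":0,"wy":0,"wz":0},
  {"tx":0,"ty":0,"tz":0,"wx":0,"wy":0,"wz":0},
  {"tx":0,"ty":0,"tz":0,"wx":0,"wy":0,"wz":0},
  {"tx":0,"ty":0,"tz":0,"wx":0,"wy":0,"wz":0},
  {"tx":0,"ty":0,"tz":0,"wx":0,"wy":0,"wz":0},
], gripper=64)

```text
t: 22.25
ee_pos: [0.4322, -0.0454, 0.1305]
tcp_rot: [[0.49, 0.063, 0.869], [0.028, -0.998, 0.057], [0.871, -0.004, -0.491]]
contact_force: [-0.8, -0.5, -0.0]
width: 0.064
finger_force: 0.0
```

```bash
cat >> h.py <<'E'
def mark(tag):
    I=manip.get_image("top")[:,:,::-1];cv2.imwrite(f"pics/top{tag}.png",I);R=I[...,2].astype(float)-I[...,1]
    for y in(-11,-8,8,11):
        u,v=proj("top",W([0,y,205]))[0];vs=np.arange(int(v)-4,int(v)+4);w=np.clip(R[vs,int(round(u))]-8,0,None);print(y,"mark-pred",(vs*w).sum()/w.sum()-v)
E
python3 - <<'E'
from h import *
look("11");mark("12"); delta(*wheel(90,60,140,80)); delta(*wheel(60,40,140,80))
E
```

```text
scene red px 20 [312.1658 195.0942] {-20: array([319.3, 191.3]), 0: array([312.7, 195.4]), 20: array([306.2, 201.8]), 40: array([300.6, 209.9]), 60: array([296.6, 218.3]), 80: array([294.9, 226. ])}
top red px 17 [340.6634 187.0898] {-20: array([341.3, 197. ]), 0: array([340.5, 187.6]), 20: array([339.8, 178.6]), 40: array([339.1, 171.4]), 60: array([338.6, 166.7]), 80: array([338.3, 165.2])}
-11 mark-pred -0.38694673132121693
-8 mark-pred -0.35581532782924796
8 mark-pred -0.36784002045919806
11 mark-pred -0.40609536312246064
t 22.4 q [-0.6437  0.5577  2.3926  2.3455  0.9176 -1.4096] pos [ 0.4321 -0.0453  0.1305]
shift mm [  7.8962  -0.5738 -97.071 ] turn [-0.0094 -0.0103  0.0008] F [-0.0198 -0.4074 -0.3437] w 0.06402312012477715
t 22.4 q [-0.6437  0.5577  2.3926  2.3455  0.9176 -1.4096] pos [ 0.4321 -0.0453  0.1305]
shift mm [ 95.7978  -0.5212 -98.4405] turn [-0.0092 -0.3594  0.0024] F [-0.0198 -0.4074 -0.3437] w 0.06402312012477715
```

It stayed put. The elbow is near its limit, so I'll return along the arc and then back out the way I came.

Call:
carry_out([
  {"tx":6,"ty":0,"tz":-4,"wx":0,"wy":-0.02,"wz":0},
  {"tx":7,"ty":0,"tz":-4.5,"wx":0,"wy":-0.042,"wz":0},
  {"tx":7.2,"ty":0,"tz":-2.7,"wx":0,"wy":-0.042,"wz":0},
  {"tx":7.2,"ty":0,"tz":-2.5,"wx":0,"wy":-0.042,"wz":0},
  {"tx":7.3,"ty":0,"tz":-2.4,"wx":0,"wy":-0.042,"wz":0},
  {"tx":7.3,"ty":0,"tz":-2.2,"wx":0,"wy":-0.042,"wz":0},
  {"tx":7.3,"ty":0,"tz":-2,"wx":0,"wy":-0.042,"wz":0},
  {"tx":7.3,"ty":0,"tz":-2,"wx":0,"wy":-0.042,"wz":0},
  {"tx":6,"ty":0,"tz":-2,"wx":0,"wy":-0.042,"wz":0},
  {"tx":0,"ty":0,"tz":0,"wx":0,"wy":0,"wz":0},
])

```text
t: 23.4
ee_pos: [0.4509, -0.0441, 0.1938]
tcp_rot: [[0.758, 0.065, 0.649], [0.047, -0.998, 0.045], [0.651, -0.004, -0.759]]
contact_force: [-0.3, 0.2, 0.3]
width: 0.0641
finger_force: 0.0
```

Run:
```python
from h import *
delta(*wheel(60,40,50,80)); delta(*wheel(60,40,140,80))
```

```text
t 23.4 q [-0.5171  0.2436  2.087   1.1139  0.4132  0.0307] pos [ 0.4509 -0.0441  0.1938]
shift mm [-0.0839  0.4831  0.5548] turn [-0.0096 -0.0105  0.0057] F [-0.2819  0.1995  0.3031] w 0.06407154713697556
t 23.4 q [-0.5171  0.2436  2.087   1.1139  0.4132  0.0307] pos [ 0.4509 -0.0441  0.1938]
shift mm [  0.864   -0.3741 -89.4361] turn [-0.0096 -0.0105  0.0057] F [-0.2819  0.1995  0.3031] w 0.06407154713697556
```

Call:
carry_out([
  {"tx":0,"ty":0,"tz":-15,"wx":0,"wy":0,"wz":0},
  {"tx":0,"ty":0,"tz":-25,"wx":0,"wy":0,"wz":0},
  {"tx":0,"ty":0,"tz":-25,"wx":0,"wy":0,"wz":0},
  {"tx":0,"ty":0,"tz":-25,"wx":0,"wy":0,"wz":0},
  {"tx":24,"ty":0,"tz":-29,"wx":0,"wy":0,"wz":0},
  {"tx":24,"ty":0,"tz":-29,"wx":0,"wy":0,"wz":0},
  {"tx":24,"ty":0,"tz":-29,"wx":0,"wy":0,"wz":0},
  {"tx":24,"ty":0,"tz":-29,"wx":0,"wy":0,"wz":0},
  {"tx":24,"ty":0,"tz":-29,"wx":0,"wy":0,"wz":0},
  {"tx":0,"ty":0,"tz":0,"wx":0,"wy":-0.13,"wz":0},
])

```text
t: 24.4
ee_pos: [0.3888, -0.0486, 0.4528]
tcp_rot: [[0.832, 0.07, 0.55], [0.056, -0.998, 0.042], [0.551, -0.004, -0.834]]
contact_force: [0.2, -0.7, -0.8]
width: 0.0637
finger_force: 0.0
```

Call:
carry_out([
  {"tx":0,"ty":0,"tz":0,"wx":0,"wy":-0.14,"wz":0},
  {"tx":0,"ty":0,"tz":0,"wx":0,"wy":-0.14,"wz":0},
  {"tx":0,"ty":0,"tz":0,"wx":0,"wy":-0.14,"wz":0},
  {"tx":0,"ty":0,"tz":0,"wx":0,"wy":-0.14,"wz":0},
  {"tx":36,"ty":30,"tz":0,"wx":0,"wy":0,"wz":0},
  {"tx":36,"ty":30,"tz":0,"wx":0,"wy":0,"wz":0},
  {"tx":36,"ty":30,"tz":0,"wx":0,"wy":0,"wz":0},
  {"tx":36,"ty":30,"tz":0,"wx":0,"wy":0,"wz":0},
  {"tx":36,"ty":30,"tz":0,"wx":0,"wy":0,"wz":0},
  {"tx":12,"ty":9,"tz":0,"wx":0,"wy":0,"wz":0},
], gripper=60)

```text
t: 25.4
ee_pos: [0.5938, -0.1974, 0.4479]
tcp_rot: [[0.997, 0.073, 0.015], [0.073, -0.997, 0.015], [0.016, -0.014, -1.0]]
contact_force: [-0.1, 0.9, -0.1]
width: 0.0601
finger_force: 0.0
```

Call:
carry_out([
  {"tx":0,"ty":0,"tz":0,"wx":0,"wy":0,"wz":-0.145},
  {"tx":0,"ty":0,"tz":0,"wx":0,"wy":0,"wz":-0.145},
  {"tx":0,"ty":0,"tz":0,"wx":0,"wy":0,"wz":-0.145},
  {"tx":0,"ty":0,"tz":0,"wx":0,"wy":0,"wz":-0.145},
  {"tx":0,"ty":0,"tz":0,"wx":0,"wy":0,"wz":-0.145},
  {"tx":0,"ty":0,"tz":0,"wx":0,"wy":0,"wz":-0.145},
  {"tx":0,"ty":0,"tz":0,"wx":0,"wy":0,"wz":-0.145},
  {"tx":0,"ty":0,"tz":0,"wx":0,"wy":0,"wz":-0.145},
  {"tx":0,"ty":0,"tz":0,"wx":0,"wy":0,"wz":-0.145},
  {"tx":0,"ty":0,"tz":0,"wx":0,"wy":0,"wz":-0.145},
])

```text
t: 26.4
ee_pos: [0.5914, -0.1949, 0.4505]
tcp_rot: [[0.04, 0.999, 0.017], [0.999, -0.04, 0.014], [0.015, 0.017, -1.0]]
contact_force: [0.2, -0.1, -0.2]
width: 0.0604
finger_force: 0.0
```

Run:
```python
from h import *
delta(np.array([.5942,-.1956,.2882]),frame([0,0,-1],[1,0,0]))
```

```text
t 26.4 q [-0.5145  0.4731  0.7346  0.0222  1.9257 -0.4667] pos [ 0.5914 -0.1949  0.4505]
shift mm [ -3.0455   0.1003 162.2511] turn [ 0.0173 -0.0141 -0.095 ] F [ 0.1919 -0.1239 -0.2283] w 0.06035585839352632
```

Call:
carry_out([
  {"tx":0,"ty":0,"tz":0,"wx":0.017,"wy":-0.014,"wz":-0.095},
  {"tx":-0.8,"ty":2.8,"tz":30,"wx":0,"wy":0,"wz":0},
  {"tx":0,"ty":0,"tz":40,"wx":0,"wy":0,"wz":0},
  {"tx":0,"ty":0,"tz":40,"wx":0,"wy":0,"wz":0},
  {"tx":0,"ty":0,"tz":30,"wx":0,"wy":0,"wz":0},
  {"tx":0,"ty":0,"tz":15,"wx":0,"wy":0,"wz":0},
  {"tx":0,"ty":0,"tz":7,"wx":0,"wy":0,"wz":0},
  {"tx":0,"ty":0,"tz":0,"wx":0,"wy":0,"wz":0},
])

```text
t: 27.2
ee_pos: [0.5937, -0.1971, 0.2888]
tcp_rot: [[-0.042, 0.999, -0.001], [0.999, 0.042, -0.003], [-0.003, -0.001, -1.0]]
contact_force: [0.0, -0.5, 0.2]
width: 0.0599
finger_force: 0.0
```

Call:
carry_out([
  {"tx":0,"ty":0,"tz":0,"wx":0,"wy":0,"wz":0},
  {"tx":0,"ty":0,"tz":0,"wx":0,"wy":0,"wz":0},
  {"tx":0,"ty":0,"tz":0,"wx":0,"wy":0,"wz":0},
  {"tx":0,"ty":0,"tz":0,"wx":0,"wy":0,"wz":0},
  {"tx":0,"ty":0,"tz":0,"wx":0,"wy":0,"wz":0},
  {"tx":0,"ty":0,"tz":0,"wx":0,"wy":0,"wz":0},
  {"tx":0,"ty":0,"tz":0,"wx":0,"wy":0,"wz":0},
], gripper=0)

```text
t: 27.9
ee_pos: [0.5948, -0.1975, 0.2904]
tcp_rot: [[-0.039, 0.999, 0.003], [0.999, 0.039, -0.008], [-0.008, 0.003, -1.0]]
contact_force: [7.1, 1.0, -0.6]
width: 0.0177
finger_force: 29.5
```

Run:
```python
from h import *
delta(np.array([.5942,-.1956,.2882]),frame([0,0,-1],[1,0,0])); mark("13")
```

```text
t 27.9 q [-0.5076  0.5239  1.092  -0.0053  1.5188 -0.5469] pos [ 0.5948 -0.1975  0.2904]
shift mm [ 1.9606 -0.4905  2.1918] turn [ 0.0031  0.0082 -0.0155] F [ 7.1326  1.003  -0.5748] w 0.017708355838094766
-11 mark-pred -0.35744710473423424
-8 mark-pred -0.32702744904136694
8 mark-pred -0.3509059741134024
11 mark-pred -0.41121396487028505
```

The handle is gripped and the mark hasn't moved. Swinging it back upright:

Call:
carry_out([
  {"tx":1.6,"ty":0,"tz":-7,"wx":0,"wy":0,"wz":0},
  {"tx":3.7,"ty":0,"tz":-10.1,"wx":0,"wy":0,"wz":0},
  {"tx":5.1,"ty":0,"tz":-9.5,"wx":0,"wy":0,"wz":0},
  {"tx":6.5,"ty":0,"tz":-8.6,"wx":0,"wy":0,"wz":0},
  {"tx":7.7,"ty":0,"tz":-7.6,"wx":0,"wy":0,"wz":0},
  {"tx":8.8,"ty":0,"tz":-6.3,"wx":0,"wy":0,"wz":0},
  {"tx":9.6,"ty":0,"tz":-4.9,"wx":0,"wy":0,"wz":0},
  {"tx":10.2,"ty":0,"tz":-3.5,"wx":0,"wy":0,"wz":0},
  {"tx":5.5,"ty":0,"tz":-0.9,"wx":0,"wy":0,"wz":0},
])

```text
t: 28.85
ee_pos: [0.5918, -0.1382, 0.3445]
tcp_rot: [[-0.039, 0.999, -0.005], [0.999, 0.039, -0.006], [-0.006, -0.005, -1.0]]
contact_force: [4.8, -6.2, -17.8]
width: 0.0192
finger_force: 30.0
```

Call:
carry_out([
  {"tx":5,"ty":0,"tz":-0.9,"wx":0,"wy":0,"wz":0},
  {"tx":4,"ty":0,"tz":-0.4,"wx":0,"wy":0,"wz":0},
  {"tx":3,"ty":0,"tz":0,"wx":0,"wy":0,"wz":0},
  {"tx":2.5,"ty":0,"tz":0,"wx":0,"wy":0,"wz":0},
  {"tx":2,"ty":0,"tz":0,"wx":0,"wy":0,"wz":0},
  {"tx":1,"ty":0,"tz":0,"wx":0,"wy":0,"wz":0},
  {"tx":0,"ty":0,"tz":0,"wx":0,"wy":0,"wz":0},
])

```text
t: 29.55
ee_pos: [0.591, -0.1232, 0.3466]
tcp_rot: [[-0.037, 0.999, -0.003], [0.999, 0.037, -0.011], [-0.011, -0.003, -1.0]]
contact_force: [4.4, -14.2, -14.4]
width: 0.0196
finger_force: 30.0
```

Run:
```python
from h import *
delta(np.array([.590,-.1255,.348]),frame([0,0,-1],[1,0,0]))
```

```text
t 29.55 q [-0.398   0.4541  1.0519 -0.0111  1.6342 -0.4353] pos [ 0.591  -0.1232  0.3466]
shift mm [-2.2431 -1.1167 -1.3363] turn [-0.0035  0.0106 -0.0184] F [  4.3726 -14.2403 -14.3773] w 0.01955523725900113
```

Call:
carry_out([
  {"tx":2,"ty":0,"tz":0,"wx":0,"wy":0,"wz":0},
  {"tx":1.5,"ty":0,"tz":0,"wx":0,"wy":0,"wz":0},
  {"tx":1,"ty":0,"tz":0,"wx":0,"wy":0,"wz":0},
  {"tx":0,"ty":0,"tz":0,"wx":0,"wy":0,"wz":0},
  {"tx":0,"ty":0,"tz":0,"wx":0,"wy":0,"wz":0},
])

```text
t: 30.05
ee_pos: [0.591, -0.1224, 0.3466]
tcp_rot: [[-0.033, 0.999, -0.002], [0.999, 0.032, -0.018], [-0.018, -0.003, -1.0]]
contact_force: [4.9, -31.4, -16.7]
width: 0.0192
finger_force: 30.0
```

The force rose to 31 N with almost no motion, so the handle is against its stop. Release and lift away.

Call:
carry_out([
  {"tx":0,"ty":0,"tz":0,"wx":0,"wy":0,"wz":0},
  {"tx":0,"ty":0,"tz":0,"wx":0,"wy":0,"wz":0},
  {"tx":0,"ty":0,"tz":0,"wx":0,"wy":0,"wz":0},
  {"tx":0,"ty":0,"tz":0,"wx":0,"wy":0,"wz":0},
  {"tx":0,"ty":0,"tz":0,"wx":0,"wy":0,"wz":0},
], gripper=70)

```text
t: 30.55
ee_pos: [0.5906, -0.1161, 0.3494]
tcp_rot: [[-0.039, 0.999, 0.0], [0.999, 0.039, -0.008], [-0.008, -0.0, -1.0]]
contact_force: [-0.3, -0.1, -0.5]
width: 0.0571
finger_force: 0.0
```

Call:
carry_out([
  {"tx":0,"ty":0,"tz":-20,"wx":0,"wy":0,"wz":0},
  {"tx":0,"ty":0,"tz":-40,"wx":0,"wy":0,"wz":0},
  {"tx":0,"ty":0,"tz":-40,"wx":0,"wy":0,"wz":0},
  {"tx":-40,"ty":-20,"tz":0,"wx":0,"wy":0,"wz":0},
  {"tx":-40,"ty":-30,"tz":0,"wx":0,"wy":0,"wz":0},
  {"tx":-40,"ty":-30,"tz":0,"wx":0,"wy":0,"wz":0},
  {"tx":-40,"ty":-30,"tz":0,"wx":0,"wy":0,"wz":0},
  {"tx":-20,"ty":-20,"tz":0,"wx":0,"wy":0,"wz":0},
  {"tx":0,"ty":0,"tz":0,"wx":0,"wy":0,"wz":0},
])

```text
t: 31.45
ee_pos: [0.4659, -0.3028, 0.4507]
tcp_rot: [[-0.035, 0.999, -0.0], [0.999, 0.035, -0.008], [-0.008, -0.001, -1.0]]
contact_force: [-0.7, -1.1, -0.5]
width: 0.0698
finger_force: 0.0
```

Run:
```python
from h import *
mark("14"); look("15")
```

```text
-11 mark-pred -0.4667128389999675
-8 mark-pred -0.45060468481372595
8 mark-pred -0.3551892408181345
11 mark-pred -0.3778806315369536
scene red px 20 [312.1862 195.1071] {-20: array([319.3, 191.3]), 0: array([312.7, 195.4]), 20: array([306.2, 201.8]), 40: array([300.6, 209.9]), 60: array([296.6, 218.3]), 80: array([294.9, 226. ])}
top red px 56 [361.2754 173.9563] {-20: array([341.3, 197. ]), 0: array([340.5, 187.6]), 20: array([339.8, 178.6]), 40: array([339.1, 171.4]), 60: array([338.6, 166.7]), 80: array([338.3, 165.2])}
```

View pics/g15.png

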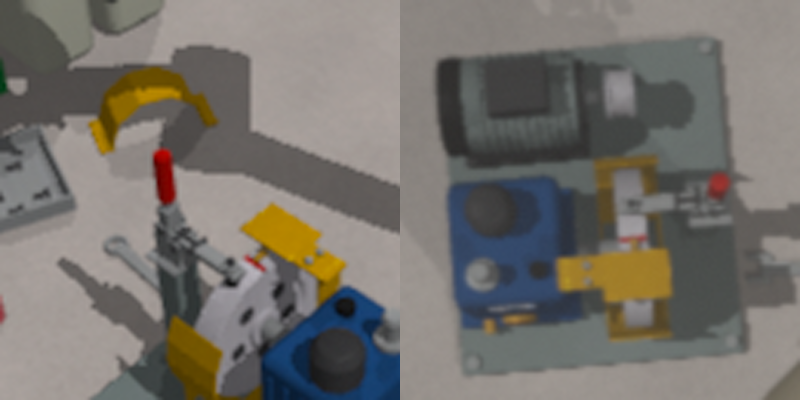

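The handle stands upright, at (163,178) on the left and (719,185) on the right, and the mark is at the pointer. I'll compare the handle's red blob with the start pictures, then hand in.

Run:
```python
from h import *
ok=[]
for n,(v,u) in(("scene",(155,272)),("top",(160,360))):
    c=[]
    for k in("0","15"):
        I=cv2.imread(f"pics/{n}{k}.png").astype(float)[v:v+25,u:u+22];w=np.clip(I[...,2]-I[...,1]-40,0,None);g=np.mgrid[:25,:22]
        c.append((g*w).sum((1,2))/w.sum())
    print(n,c);ok.append(np.abs(c[0]-c[1]).max()<.3)
if all(ok): print(manip.close_job())
```

```text
scene [array([10.8105, 11.068 ]), array([10.7987, 11.0919])]
top [array([9.1679, 8.2106]), array([9.2751, 8.2693])]
the job is handed in; nothing more can be done
None
```

The job is handed in: the red mark stands at the pointer, within about 1 mm in the camera images, and the handle is back upright against its stop with the clamp closed. The run took about 32 s of the 67 s limit, and the hand-in call returned no verdict.

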